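# Free the valve-parts tray and hold it level over the catch pan

### The arm

A 6-joint arm with a two-finger parallel gripper is mounted at the origin on the work surface. World frame = base frame: x ahead of the robot, y to its left, z up, the work surface at z = 0. Lengths are in m, angles in degrees, forces in N, time in s.
With the tool pointing down it reaches from about 0.3 to 0.75 m from the base axis. Payload 8.5 kg.
Tool frame: the origin (TCP) lies on the centre line of the jaws, within the pads' length; the fingertips stand 14 mm ahead of it and the grasp point (between the pads) lies 5 mm behind it; z points along the fingers, y is the direction in which the jaws open and shut (so a half turn about z gives the same grasp; the last joint's range is limited). The gripper opens to 85 mm and grips with 20 to 120 N. Pads are 22 mm wide; open, the fingers measure 114 mm over their backs; the gripper's body (76 mm by 85 mm) begins 54 mm behind the grasp point. The pads swing forward as they close: fully open they stand 13 mm farther back than shut.
Start: joints at [-79.085, 21.807, 74.336, -0, 83.858, -12.336], TCP at [0.217, -0.505, 0.245] pointing down, gripper open.
Joint ranges: [-178.18, 178.18], [-50.72, 133.34], [12.68, 142.11], [-81.47, 261.47], [9.98, 163.14], [-165.26, 165.26]. Speed limits (degrees/s): [136.94, 136.94, 180, 180, 180, 180].

### API

Orientations are given as a 3x3 rotation matrix whose columns are the frame's x, y, z axes.
In Python, from rig import env, optics, order, finder gives the robot as it stands.
- The arm moves only by the tool play_rows, never from a script. Its argument "commands" is a list of rows, each an object of numbers: "grip": the closure, from -1 (fully open) to 1 (shut); "x", "y", "z": the shift along the tool's x, y, z in m; "rx", "ry", "rz": the turn, a rotation vector about the tool's x, y, z in rad. A call has 1 to 12 rows; each row shifts and turns the commanded pose from where the row before left it, along the tool's axes as they then stand; what a row does not reach is not made up. A row lasts 1/8 s, in which the tool goes at most 62.5 mm and 10.7 degrees, less where a joint would pass 70% of its speed; a pose out of reach is approached as far as the arm can. A call is refused whole if a number of a shift passes 0.0625 or a number of a turn 0.188, either way. A call with a gripper value outside its range is refused whole. The fingers move at their own pace and stop on an object; "squeeze" is the grip in N (left out, the last holds). Time passes only in rows, so rows that do not move let the fingers close. It gives the time, the measured TCP pose, the force and the opening at its end, in the units of the state.
- env.observe(): the state, without advancing time (a new reading comes with each control period).
- optics.get_image(name): name is "scene" or "top"; returns a dict with "color" (400x640x3 uint8, blue, green, red), "range_z" (400x640 float32, m along the optical axis (not along the pixel's ray), 0 where there is no reading), "fov_y" (degrees; the focal length in pixels is half the picture's height over the tangent of half this angle, whatever the lens; pixels are square), "cx", "cy" (the principal point, pixels), "cam_to_world" (4x4, takes a point from camera to world coordinates). Camera axes: x right, y down, z forward; pixel columns grow to the right and rows downward; lengths in m; the calibration is good to about 2 mm. A picture is of the moment at which its call begins.
- order.close_job(): hands the job in, once; it reports no verdict.
Trained networks look in the newest picture that a camera, given by its name, has taken for a name from the list of things; names that differ only in an ending like _2 or _b are one class to them, and where a whole thing is asked for, a point or a joint stands for the part that bears it (a point fixed in the world has none). Each returns a list of dicts, best first, with "conf" (0 to 1); they miss things now and then, are a little off and sometimes report something else, mostly with a low value. They report only what shows in the picture. A call takes as long as a camera call. They do not tell look-alikes from the thing itself.
- finder.boxes_of(camera, thing): "point" ([x, y, z] in m, in world coordinates, good to about 4 mm: the middle of the surface that is visible of it).
The state is a dict: "time_s": time; "q": joint angles; "qvel": joint speeds; "joint_efforts": joint torques, N m; "position": TCP position; "tool_rot": TCP orientation; "ft_force": force on the tool from outside, world axes, zero at the start; "wrist_torque": the same for the moment, N m; "grip_width": finger opening in m.
Only numpy, scipy, OpenCV 4.12 (cv2) and the standard library are available. Lean on these libraries where they do the work, as an engineer would, in place of code of your own. Each camera call takes 0.05 s, during which the arm holds its last target.

### The job

Turn the black handwheel on the tray clamp, regrasping as needed, until its steel arm is centred over the rest post. Then take the aluminium tray by its upright handle and carry it gently, without tipping it, so that the loose ball and the ring stay in their pockets. Finish while holding the tray still and level, centred over the round catch pan with its underside about 10 cm above the pan's rim: do not put it down or let go, and leave the jar, wrench and knob alone.

Things in the scene. Friction and masses are not known exactly. Their poses are not given: they have to be found in the camera images.
- fixture: Fixed aluminium tray clamp, origin on the bench (z = 0). At (0, -55) mm in its frame lies a 190 x 105 x 10 mm nest plate whose rails (6 mm high, 3 mm gap round the tray) locate the tray; at (0, 55) mm stands the vertical spindle, on a disc of radius 135 mm and 8 mm thick. It stands left or right on the bench, yawed up to 0.35 rad.
- clamp_wheel (a joint): Angle of handwheel and arm (one rigid part on the vertical spindle), rad. 0: arm points along the fixture's -y, across the top of the tray handle; grows anticlockwise seen from above; stops at -0.35 and 3.3. It starts within 0.2 of 0, must be turned about 1.7 to 2.9 rad anticlockwise, and stays where it is left (friction about 0.15 N m).
- wheel_grip (a point): Centre of the black round handwheel, 60 mm diameter, 24 mm thick (12 mm above and below this point), on the spindle axis 140 mm above the bench. The clamp arm's top lies 50 mm lower (hub collar 46 mm lower).
- bar_tip (a point): Point on the underside of the steel clamp arm near its free end, 115 mm from the spindle axis and 80 mm above the bench. The arm is 24 mm wide, 10 mm thick and reaches 127 mm from the axis.
- rest_mark (a point): Centre of the 28 mm square rubber top of the rest post (a fixed dark post on the fixture's disc), 115 mm from the spindle axis, 78 mm above the bench. The arm is parked when bar_tip stands over this point. Its place round the spindle varies.
- tray: Loose aluminium tray, 156 (x) x 76 (y) mm, floor 4 mm, border lip 12 mm high, about 0.3 kg, origin at the centre of its underside (10 mm above the bench at the start), z up. A handle plate stands at its centre: 40 mm long along x, 12 mm thick along y, top 60 mm above the underside. Two round pockets lie along x on either side of the handle.
- tray_handle (a point): Point to grip on the handle plate, 45 mm above the tray's underside and 15 mm below the plate's top; grip across the tray's y (12 mm).
- pocket_a (a point): Middle of the floor of the pocket at tray x = +48 mm. Each pocket is a ring of 38 mm inner diameter with a rim only 4 mm high. One holds the ball, the other the ring.
- pocket_b (a point): Middle of the floor of the pocket at tray x = -48 mm.
- ball_center (a point): Centre of the loose steel ball, 25 mm diameter, 60 g; it rolls freely up to 10 mm from its pocket's middle.
- seat_ring: Loose brass ring, 30 mm outer diameter, 12 mm high, 30 g, origin at the centre of its underside, lying in the other pocket.
- pan: Fixed round stainless catch pan, 200 mm across the rim, 28 mm high, origin under its centre on the bench.
- pan_center (a point): Centre of the pan's mouth at rim height, 28 mm above the bench; the tray is held over this point.
- grease_jar: Bystander: grey jar with white lid, 64 mm diameter, 70 mm high, beyond the work.
- wrench: Bystander: steel wrench 170 mm long, lying beyond the work.
- star_knob: Bystander: black star knob, about 55 mm across, 38 mm high, beyond the work.
Things that resemble listed ones, but are neither listed nor needed, are in the scene too. Of the things like the pan, leave any that is turquoise; of the rest the smaller one is meant.

How it is judged:
By the outcome, as a careful person would: the job done as asked, in the order asked, and still so for the second after the job is handed in, while the arm keeps its last pose, push and grip.
It also fails if it takes over 72 s, if anything falls off the work surface, if the arm or the gripper's body presses on something with over 40 N, if the wrist force passes 120 N, or if a joint passes its speed limit or range.

## Working session

There is one attempt and no reset: what is moved stays moved. The work goes in short steps, Python scripts to look and compute and a tool call to move; the robot and the scene stay as the last step left them, time stands still between calls to the robot, and variables do not carry over. Pictures are saved under pics/ and viewed, and the job is handed in when it is done.

Besides the shell and the picture viewer there is one more tool, called as a command line: name --argument value ..., lists and objects as JSON in quotes. play_rows: Moves the arm, as the interface text tells. Its arguments: {"type":"object","properties":{"commands":{"type":"array"},"squeeze":{"type":"number"}},"required":["commands"]}

```bash
mkdir -p pics; ls
cat > h.py <<'E'
import numpy as np, cv2
from rig import env, optics, order, finder
def K(im):
    H=im['color'].shape[0]; f=H/2/np.tan(np.radians(im['fov_y'])/2); return f,im['cx'],im['cy']
def pts(im):
    f,cx,cy=K(im); z=im['range_z']; v,u=np.mgrid[:z.shape[0],:z.shape[1]]
    P=np.stack([(u-cx)*z/f,(v-cy)*z/f,z],-1); T=np.array(im['cam_to_world'])
    return P@T[:3,:3].T+T[:3,3]
def proj(im,p):
    f,cx,cy=K(im); T=np.array(im['cam_to_world']); c=T[:3,:3].T@(np.array(p)-T[:3,3]); return f*c[0]/c[2]+cx,f*c[1]/c[2]+cy
E
python3 - <<'E'
from h import *
for n in ['scene','top']:
    im=optics.get_image(n); cv2.imwrite(f'pics/{n}0.png',im['color']); np.savez(f'pics/{n}0.npz',**im)
    print(n,K(im),np.round(im['cam_to_world'],3).tolist())
    for t in ['clamp_wheel','bar_tip','rest_mark','tray','tray_handle','ball_center','seat_ring','pan','wheel_grip','pan_center','pocket_a']:
        try:
            for d in finder.boxes_of(n,t)[:4]: print(t,round(d['conf'],2),np.round(d['point'],3), np.round(proj(im,d['point'])))
        except Exception as e: print(t,e)
print(env.observe())
E
```

```text
pics
scene (np.float64(435.06491391597615), 322.05261666482266, 202.040810637774) [[-0.807, 0.399, -0.436, 1.037], [0.59, 0.522, -0.615, 0.632], [-0.018, -0.754, -0.657, 0.853], [0.0, 0.0, 0.0, 1.0]]
clamp_wheel 0.88 [0.524 0.215 0.13 ] [404. 258.]
clamp_wheel 0.68 [0.772 0.008 0.004] [265. 288.]
clamp_wheel 0.6 [0.615 0.284 0.044] [392. 324.]
bar_tip 0.77 [0.525 0.217 0.13 ] [405. 259.]
rest_mark 0.78 [0.618 0.281 0.047] [390. 323.]
tray 0.75 [0.532 0.123 0.014] [371. 269.]
tray 0.62 [0.521 0.223 0.129] [408. 260.]
tray_handle 0.64 [0.533 0.116 0.015] [369. 267.]
ball_center 0.62 [0.562 0.118 0.033] [361. 268.]
seat_ring 0.41 [0.458 0.112 0.023] [390. 250.]
seat_ring 0.34 [ 0.746 -0.208  0.034] [231. 225.]
pan 0.84 [ 0.492 -0.202  0.002] [310. 198.]
pan 0.76 [ 0.543 -0.507 -0.   ] [246. 158.]
pan 0.7 [ 0.24  -0.265  0.006] [360. 158.]
pan 0.55 [0.522 0.22  0.128] [406. 259.]
wheel_grip 0.6 [0.533 0.119 0.014] [370. 268.]
wheel_grip 0.59 [0.52  0.222 0.126] [408. 260.]
pan_center 0.91 [ 0.54  -0.512  0.006] [245. 156.]
pan_center 0.86 [ 0.241 -0.266  0.002] [360. 159.]
pan_center 0.8
[... 1211 characters left out ...]
86e-03,
        8.38572294e+01, -1.23358034e+01]), 'qvel': array([-0.03824209, -0.00488648,  0.02405511, -0.03296473,  0.14022295,
       -0.1004122 ]), 'joint_efforts': array([ 2.83974994e-03, -4.48331344e+01, -2.31462479e+01, -3.16090518e-05,
        5.86466376e-04, -4.40604822e-05]), 'position': array([ 0.21710583, -0.50529818,  0.24530248]), 'tool_rot': array([[ 9.18780083e-01,  3.94769754e-01, -3.82147451e-05],
       [ 3.94769755e-01, -9.18780082e-01,  4.25482126e-05],
       [-1.83141992e-05, -5.41784758e-05, -9.99999998e-01]]), 'ft_force': array([ 0.32741075, -0.70291999,  0.01175635]), 'wrist_torque': array([ 0.03152583, -0.0120218 ,  0.03692604]), 'grip_width': 0.08537217833483755}
```

View pics/scene0.png

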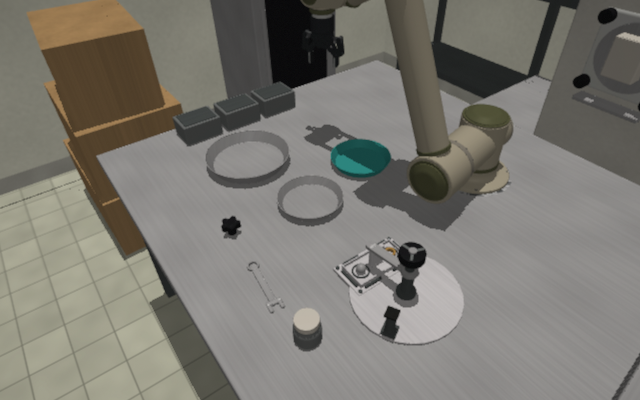

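View pics/top0.png

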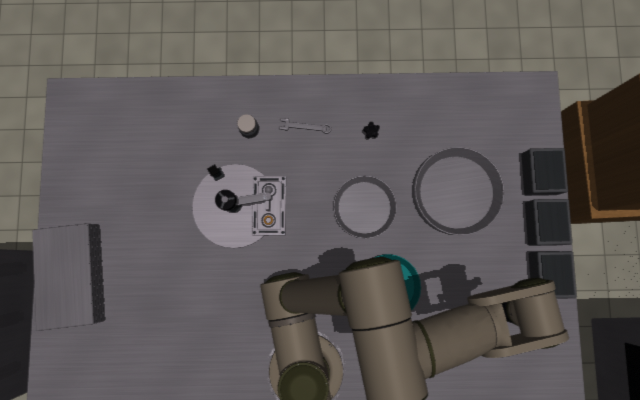

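Run:
```python
import cv2
a=cv2.imread('pics/top0.png')[130:260,170:320]; cv2.imwrite('pics/topc.png',cv2.resize(a,None,fx=4.5,fy=4.5,interpolation=2))
a=cv2.imread('pics/scene0.png')[190:370,320:480]; cv2.imwrite('pics/scenec.png',cv2.resize(a,None,fx=3.3,fy=3.3,interpolation=2))
```

```text
(no output)
```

View pics/topc.png

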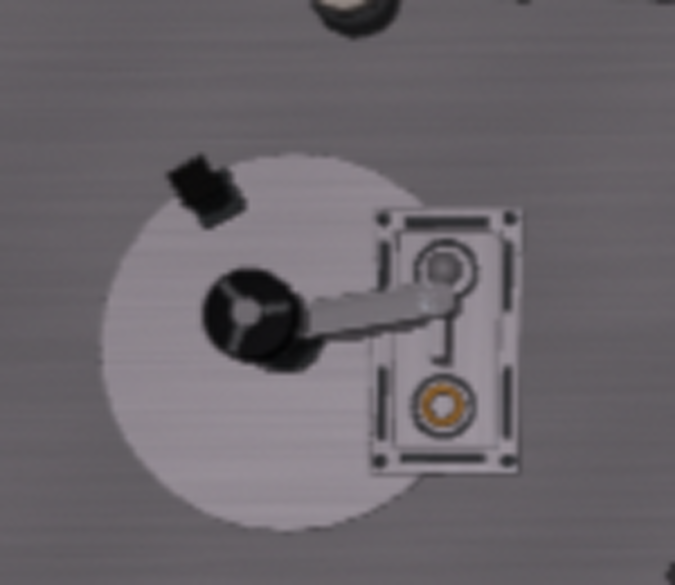

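View pics/scenec.png

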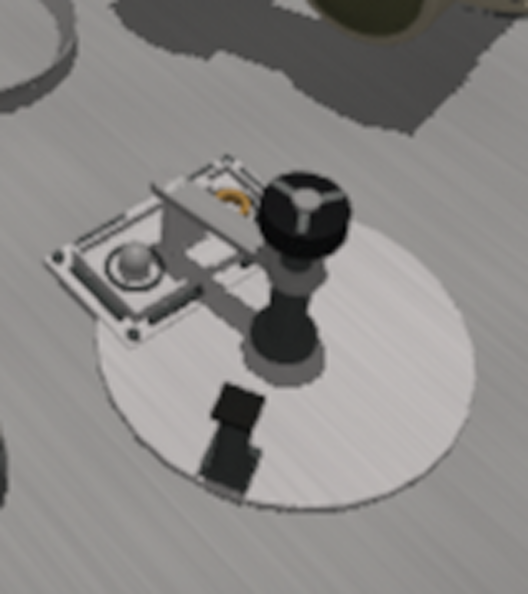

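Run:
```python
from h import *
ims={n:dict(np.load(f'pics/{n}0.npz')) for n in ['scene','top']}
for n,im in ims.items():
    P=pts(im); ok=im['range_z']>0; g=im['color'].astype(int)
    near=lambda x0,x1,y0,y1,z0,z1: ok&(P[...,0]>x0)&(P[...,0]<x1)&(P[...,1]>y0)&(P[...,1]<y1)&(P[...,2]>z0)&(P[...,2]<z1)
    print(n)
    def circ(m,name):
        q=P[m][:,:2].astype(np.float32)
        if len(q)<5: print(name,len(q));return
        (c,r)=cv2.minEnclosingCircle(q); print(name,len(q),'circ',np.round(c,4),round(r,4),'z',np.round(np.percentile(P[m][:,2],[5,50,95]),4), 'mean',np.round(P[m].mean(0),4),'rect',cv2.minAreaRect(q))
    circ(near(.45,.60,.13,.29,.143,.17),'wheeltop')
    circ(near(.45,.66,.05,.30,.084,.1),'arm')
    circ(near(.57,.68,.22,.35,.07,.09),'post')
    circ(near(.38,.62,.02,.18,.06,.078),'handle')
    circ(near(.38,.62,.02,.18,.016,.03),'lip')
    circ(near(.38,.65,-.33,-.07,.02,.04),'pan')
    circ(near(.38,.75,-.69,-.36,.02,.07),'bigpan')
```

```text
scene
wheeltop 493 circ [0.5123 0.2246] 0.0309 z [0.1457 0.151  0.1547] mean [0.5148 0.2276 0.1508] rect ((0.5132730603218079, 0.2264706790447235), (0.057475410401821136, 0.058112286031246185), 46.08259201049805)
arm 520 circ [0.5228 0.1734] 0.0737 z [0.0853 0.0888 0.0945] mean [0.5222 0.1769 0.0893] rect ((0.5228177309036255, 0.17329533398151398), (0.03441464900970459, 0.14679157733917236), 7.865570545196533)
post 167 circ [0.613  0.2774] 0.0191 z [0.073  0.0757 0.0785] mean [0.6139 0.2795 0.0758] rect ((0.613232433795929, 0.2784890830516815), (0.028928067535161972, 0.028091469779610634), 27.036802291870117)
handle 26 circ [0.5129 0.1208] 0.0233 z [0.0609 0.068  0.0761] mean [0.5075 0.1174 0.0676] rect ((0.5133193731307983, 0.1181875690817833), (0.04545474424958229, 0.014307194389402866), 8.313570022583008)
lip 419 circ [0.5129 0.1115] 0.0865 z [0.0164 0.0195 0.0271] mean [0.5267 0.1149 0.0202] rect ((0.5124021172523499, 0.11796966940164566), (0.09453915804624557, 0.16908620297908783), 87.45618438720703)
pan 318 circ [ 0.4963 -0.1875] 0.1026 z [0.0205 0.024  0.0277] mean [ 0.4882 -0
[... 1073 characters left out ...]
99383699893951), (0.028324974700808525, 0.06442517042160034), 10.457854270935059)
lip 477 circ [0.5104 0.1103] 0.0983 z [0.0163 0.0191 0.0268] mean [0.5021 0.1101 0.02  ] rect ((0.5120547413825989, 0.11133195459842682), (0.09513093531131744, 0.18091221153736115), 89.7084732055664)
pan 404 circ [ 0.4996 -0.1938] 0.0995 z [0.0206 0.0256 0.0313] mean [ 0.5051 -0.1986  0.0257] rect ((0.4999629557132721, -0.19453170895576477), (0.19550304114818573, 0.19444142282009125), 88.73485565185547)
bigpan 1250 circ [ 0.5442 -0.4902] 0.1411 z [0.0213 0.0322 0.042 ] mean [ 0.5545 -0.5209  0.032 ] rect ((0.5449262857437134, -0.49475836753845215), (0.2773520052433014, 0.26921170949935913), 0.15151768922805786)
```

play_rows --commands '[{"x": 0.02, "y": -0.02, "grip": -1}, {"x": 0.035, "y": -0.035}, {"x": 0.04, "y": -0.04}, {"x": 0.04, "y": -0.04}, {"x": 0.04, "y": -0.04}, {"x": 0.04, "y": -0.04}, {"x": 0.04, "y": -0.04}, {"x": 0.04, "y": -0.04}, {"x": 0.04, "y": -0.04}, {"x": 0.04, "y": -0.04}, {"x": 0.04, "y": -0.04}, {"x": 0.04, "y": -0.04}]' --squeeze 35

```text
invalid input at $.commands[0]: expected keys grip, x, y, z, rx, ry, rz
```

play_rows --commands '[{"x": 0.04, "y": -0.04}, {"x": 0.03, "y": -0.03}, {"x": 0.015, "y": -0.015}, {"rz": -0.157}, {"rz": -0.157}, {"rz": -0.157}, {}]'

```text
invalid input at $.commands[0]: expected keys grip, x, y, z, rx, ry, rz
```

```bash
cat >> h.py <<'E'
def go(t,yaw=None):
    s=env.observe(); R=s['tool_rot']; p=s['position']
    y=np.degrees(np.arctan2(R[1,0],R[0,0]))
    print('t',round(s['time_s'],2),'p',np.round(p,4),'yawx',round(y,2),'tilt',np.round(R[:,2],4),'j6',np.round(s['q'],1),'F',np.round(s['ft_force'],1),'M',np.round(s['wrist_torque'],2),'w',round(s['grip_width'],4))
    if t is not None: print('tool shift',np.round(R.T@(np.array(t)-p),4))
    if yaw is not None: print('rz',-np.radians(yaw-y))
E
python3 - <<'E'
from h import *
go([.512,.222,.135])
im=optics.get_image('top');cv2.imwrite('pics/t1.png',im['color']); np.savez('pics/top1.npz',**im)
im=optics.get_image('scene');cv2.imwrite('pics/s1.png',im['color'])
E
```

```text
t 1.2 p [ 0.2171 -0.5053  0.2453] yawx 23.25 tilt [-0.  0. -1.] j6 [-79.1  21.8  74.3  -0.   83.9 -12.3] F [ 0.3 -0.7  0. ] M [ 0.03 -0.01  0.04] w 0.0854
tool shift [ 0.5581 -0.5518  0.1103]
```

All keys needed.

play_rows --commands '[{"grip": -1, "x": 0.02, "y": -0.02, "z": 0, "rx": 0, "ry": 0, "rz": 0}, {"grip": -1, "x": 0.035, "y": -0.035, "z": 0, "rx": 0, "ry": 0, "rz": 0}, {"grip": -1, "x": 0.04, "y": -0.04, "z": 0, "rx": 0, "ry": 0, "rz": 0}, {"grip": -1, "x": 0.04, "y": -0.04, "z": 0, "rx": 0, "ry": 0, "rz": 0}, {"grip": -1, "x": 0.04, "y": -0.04, "z": 0, "rx": 0, "ry": 0, "rz": 0}, {"grip": -1, "x": 0.04, "y": -0.04, "z": 0, "rx": 0, "ry": 0, "rz": 0}, {"grip": -1, "x": 0.04, "y": -0.04, "z": 0, "rx": 0, "ry": 0, "rz": 0}, {"grip": -1, "x": 0.04, "y": -0.04, "z": 0, "rx": 0, "ry": 0, "rz": 0}, {"grip": -1, "x": 0.04, "y": -0.04, "z": 0, "rx": 0, "ry": 0, "rz": 0}, {"grip": -1, "x": 0.04, "y": -0.04, "z": 0, "rx": 0, "ry": 0, "rz": 0}, {"grip": -1, "x": 0.04, "y": -0.04, "z": 0, "rx": 0, "ry": 0, "rz": 0}, {"grip": -1, "x": 0.04, "y": -0.04, "z": 0, "rx": 0, "ry": 0, "rz": 0}]' --squeeze 35

```text
time_s: 2.8
position: [0.456, 0.0943, 0.2455]
tool_rot: [[0.919, 0.395, 0.001], [0.395, -0.919, -0.0], [0.001, 0.0, -1.0]]
ft_force: [0.3, -0.8, 0.6]
grip_width: 0.0854
```

play_rows --commands '[{"grip": -1, "x": 0.04, "y": -0.04, "z": 0, "rx": 0, "ry": 0, "rz": 0}, {"grip": -1, "x": 0.03, "y": -0.03, "z": 0, "rx": 0, "ry": 0, "rz": 0}, {"grip": -1, "x": 0.01, "y": -0.01, "z": 0, "rx": 0, "ry": 0, "rz": 0}, {"grip": -1, "x": 0, "y": 0, "z": 0, "rx": 0, "ry": 0, "rz": -0.157}, {"grip": -1, "x": 0, "y": 0, "z": 0, "rx": 0, "ry": 0, "rz": -0.157}, {"grip": -1, "x": 0, "y": 0, "z": 0, "rx": 0, "ry": 0, "rz": -0.157}, {"grip": -1, "x": 0, "y": 0, "z": 0, "rx": 0, "ry": 0, "rz": 0}]'

```text
time_s: 3.68
position: [0.4974, 0.1968, 0.2454]
tool_rot: [[0.641, 0.767, 0.0], [0.767, -0.641, -0.0], [-0.0, 0.0, -1.0]]
ft_force: [-0.3, -0.8, 0.7]
grip_width: 0.086
```

Run:
```python
from h import *
go([.512,.222,.135])
im=optics.get_image('top');cv2.imwrite('pics/t1.png',im['color']); np.savez('pics/top1.npz',**im)
im=optics.get_image('scene');cv2.imwrite('pics/s1.png',im['color'][150:380,280:520])
```

```text
t 3.67 p [0.4974 0.1968 0.2454] yawx 50.11 tilt [ 0.e+00 -1.e-04 -1.e+00] j6 [ 8.9 20.3 76.7 -0.  83.  48.8] F [-0.3 -0.8  0.7] M [ 0.05 -0.01  0.02] w 0.086
tool shift [ 0.0287 -0.005   0.1104]
```

View pics/s1.png

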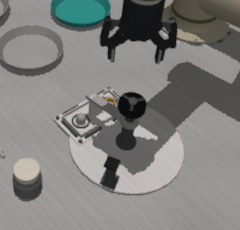

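play_rows --commands '[{"grip": -1, "x": 0.0287, "y": -0.005, "z": 0.02, "rx": 0, "ry": 0, "rz": 0}, {"grip": -1, "x": 0, "y": 0, "z": 0.033, "rx": 0, "ry": 0, "rz": 0}, {"grip": -1, "x": 0, "y": 0, "z": 0.03, "rx": 0, "ry": 0, "rz": 0}, {"grip": -1, "x": 0, "y": 0, "z": 0.03, "rx": 0, "ry": 0, "rz": 0}, {"grip": 0, "x": 0, "y": 0, "z": 0, "rx": 0, "ry": 0, "rz": 0}, {"grip": 0, "x": 0, "y": 0, "z": 0, "rx": 0, "ry": 0, "rz": 0}, {"grip": 0, "x": 0, "y": 0, "z": 0, "rx": 0, "ry": 0, "rz": 0}, {"grip": 0, "x": 0, "y": 0, "z": 0, "rx": 0, "ry": 0, "rz": 0}]'

```text
time_s: 4.78
position: [0.5125, 0.2223, 0.1332]
tool_rot: [[0.64, 0.768, 0.002], [0.768, -0.64, -0.0], [0.001, 0.001, -1.0]]
ft_force: [1.0, -4.4, -0.9]
grip_width: 0.0589
```

Run:
```python
from h import *
go([.512,.222,.132])
im=optics.get_image('scene');cv2.imwrite('pics/s2.png',cv2.resize(im['color'][180:370,320:500],None,fx=3,fy=3))
```

```text
t 4.78 p [0.5125 0.2223 0.1332] yawx 50.2 tilt [ 1.7e-03 -3.0e-04 -1.0e+00] j6 [11.3 28.6 82.9 -0.  68.3 51.1] F [ 1.  -4.4 -0.9] M [-0.71 -0.12 -0.06] w 0.0589
tool shift [-0.0006 -0.0001  0.0012]
```

View pics/s2.png

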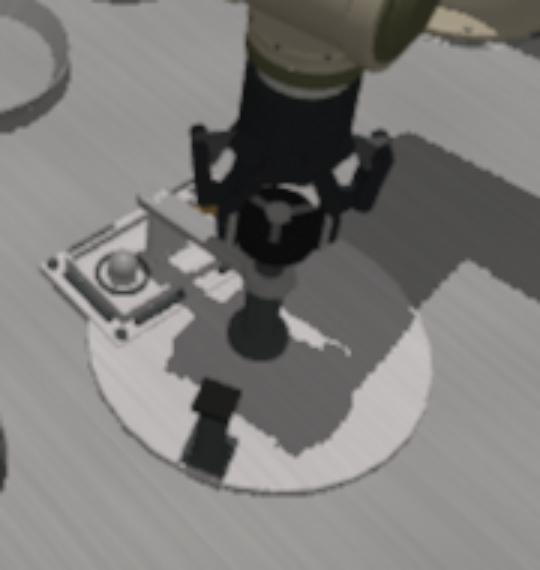

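play_rows --commands '[{"grip": 0.2, "x": 0, "y": 0, "z": 0, "rx": 0, "ry": 0, "rz": -0.05}, {"grip": 0.2, "x": 0, "y": 0, "z": 0, "rx": 0, "ry": 0, "rz": -0.1}, {"grip": 0.2, "x": 0, "y": 0, "z": 0, "rx": 0, "ry": 0, "rz": -0.13}, {"grip": 0.2, "x": 0, "y": 0, "z": 0, "rx": 0, "ry": 0, "rz": -0.13}, {"grip": 0.2, "x": 0, "y": 0, "z": 0, "rx": 0, "ry": 0, "rz": -0.13}, {"grip": 0.2, "x": 0, "y": 0, "z": 0, "rx": 0, "ry": 0, "rz": -0.13}, {"grip": 0.2, "x": 0, "y": 0, "z": 0, "rx": 0, "ry": 0, "rz": -0.1}, {"grip": 0.2, "x": 0, "y": 0, "z": 0, "rx": 0, "ry": 0, "rz": 0}]'

```text
time_s: 5.82
position: [0.5124, 0.2224, 0.1332]
tool_rot: [[-0.077, 0.997, 0.002], [0.997, 0.077, -0.001], [-0.001, 0.002, -1.0]]
ft_force: [2.5, -5.6, 1.1]
grip_width: 0.0587
```

```bash
cat >> h.py <<'E'
def arm(tag):
    im=optics.get_image('scene');P=pts(im);C=np.array([.5123,.2222])
    cv2.imwrite(f'pics/{tag}.png',cv2.resize(im['color'][180:370,320:500],None,fx=3,fy=3))
    r=np.linalg.norm(P[...,:2]-C,axis=-1)
    m=(im['range_z']>0)&(P[...,2]>.084)&(P[...,2]<.094)&(r>.05)&(r<.135)
    q=P[m]; print(len(q))
    if len(q)>20:
        print(cv2.minAreaRect(q[:,:2].astype(np.float32)),q.mean(0),'angle',np.degrees(np.arctan2(*(q.mean(0)[:2]-C)[::-1])))
E
python3 - <<'E'
from h import *
go(None); arm('s3')
E
```

```text
t 5.83 p [0.5124 0.2224 0.1332] yawx 94.43 tilt [ 1.7e-03 -6.0e-04 -1.0e+00] j6 [11.3 28.6 82.9 -0.1 68.3  6.9] F [ 2.5 -5.6  1.1] M [-0.79 -0.08  0.17] w 0.0587
291
((0.5816758871078491, 0.17211678624153137), (0.02686057798564434, 0.07399619370698929), 49.49279022216797) [0.58245395 0.17268711 0.08830489] angle -35.213479647650665
```

View pics/s3.png

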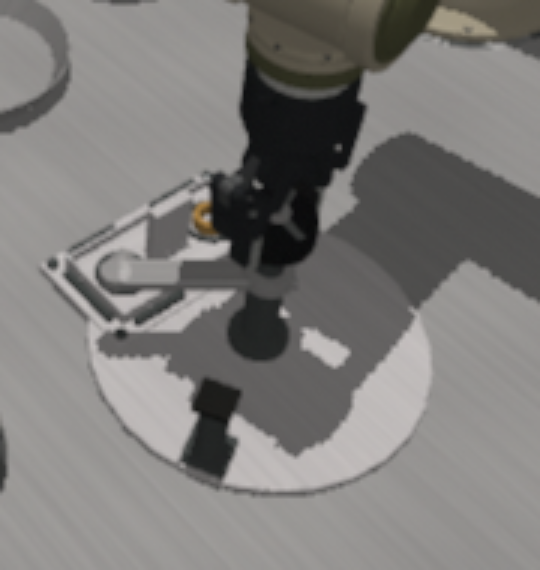

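play_rows --commands '[{"grip": 0.2, "x": 0, "y": 0, "z": 0, "rx": 0, "ry": 0, "rz": -0.08}, {"grip": 0.2, "x": 0, "y": 0, "z": 0, "rx": 0, "ry": 0, "rz": -0.13}, {"grip": 0.2, "x": 0, "y": 0, "z": 0, "rx": 0, "ry": 0, "rz": -0.13}, {"grip": 0.2, "x": 0, "y": 0, "z": 0, "rx": 0, "ry": 0, "rz": -0.13}, {"grip": 0.2, "x": 0, "y": 0, "z": 0, "rx": 0, "ry": 0, "rz": -0.13}, {"grip": 0.2, "x": 0, "y": 0, "z": 0, "rx": 0, "ry": 0, "rz": -0.13}, {"grip": 0.2, "x": 0, "y": 0, "z": 0, "rx": 0, "ry": 0, "rz": -0.13}, {"grip": 0.2, "x": 0, "y": 0, "z": 0, "rx": 0, "ry": 0, "rz": -0.13}, {"grip": 0.2, "x": 0, "y": 0, "z": 0, "rx": 0, "ry": 0, "rz": -0.08}, {"grip": 0.2, "x": 0, "y": 0, "z": 0, "rx": 0, "ry": 0, "rz": -0.04}, {"grip": 0.2, "x": 0, "y": 0, "z": 0, "rx": 0, "ry": 0, "rz": 0}]'

```text
time_s: 7.25
position: [0.5125, 0.2224, 0.1332]
tool_rot: [[-0.927, 0.375, 0.002], [0.375, 0.927, -0.0], [-0.002, 0.0, -1.0]]
ft_force: [1.2, -5.2, 0.3]
grip_width: 0.0588
```

Run:
```python
from h import *
go(None); arm('s4')
im=optics.get_image('top');P=pts(im);C=np.array([.5123,.2222])
cv2.imwrite('pics/t4.png',cv2.resize(im['color'][130:260,170:320],None,fx=4,fy=4))
```

```text
t 7.25 p [0.5125 0.2224 0.1332] yawx 157.99 tilt [ 1.8e-03 -4.0e-04 -1.0e+00] j6 [ 11.3  28.6  82.9  -0.   68.3 -56.6] F [ 1.2 -5.2  0.3] M [-0.7  -0.25  0.12] w 0.0588
352
((0.5903483033180237, 0.263874351978302), (0.07861781865358353, 0.024137385189533234), 26.69731330871582) [0.59048893 0.26431328 0.08854563] angle 28.3073171545907
```

View pics/s4.png

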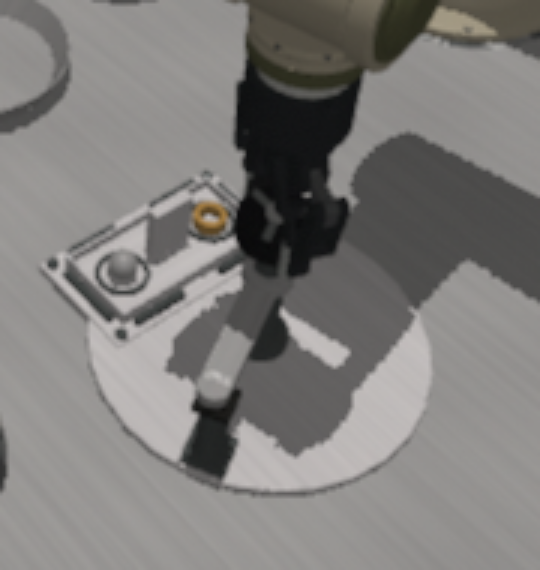

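View pics/t4.png

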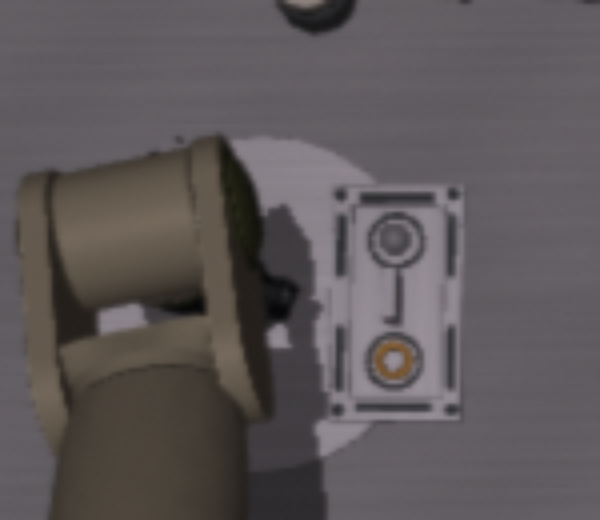

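play_rows --commands '[{"grip": 0.2, "x": 0, "y": 0, "z": 0, "rx": 0, "ry": 0, "rz": -0.022}, {"grip": 0.2, "x": 0, "y": 0, "z": 0, "rx": 0, "ry": 0, "rz": 0}, {"grip": -1, "x": 0, "y": 0, "z": 0, "rx": 0, "ry": 0, "rz": 0}, {"grip": -1, "x": 0, "y": 0, "z": 0, "rx": 0, "ry": 0, "rz": 0}, {"grip": -1, "x": 0, "y": 0, "z": 0, "rx": 0, "ry": 0, "rz": 0}, {"grip": -1, "x": 0, "y": 0, "z": -0.03, "rx": 0, "ry": 0, "rz": 0}, {"grip": -1, "x": 0, "y": 0, "z": -0.04, "rx": 0, "ry": 0, "rz": 0}, {"grip": -1, "x": 0, "y": 0, "z": -0.04, "rx": 0, "ry": 0, "rz": 0}, {"grip": -1, "x": 0.03, "y": -0.05, "z": 0, "rx": 0, "ry": 0, "rz": 0}, {"grip": -1, "x": 0.03, "y": -0.05, "z": 0, "rx": 0, "ry": 0, "rz": 0}, {"grip": -1, "x": 0.03, "y": -0.05, "z": 0, "rx": 0, "ry": 0, "rz": 0}, {"grip": -1, "x": 0.03, "y": -0.05, "z": 0, "rx": 0, "ry": 0, "rz": 0}]'

```text
time_s: 8.85
position: [0.3273, 0.0777, 0.2424]
tool_rot: [[-0.935, 0.354, 0.001], [0.354, 0.935, -0.0], [-0.001, 0.0, -1.0]]
ft_force: [0.3, -0.9, 0.2]
grip_width: 0.0853
```

Run:
```python
from h import *
go(None); arm('s5')
im=optics.get_image('scene');np.savez('pics/scene5.npz',**im)
im=optics.get_image('top');np.savez('pics/top5.npz',**im)
cv2.imwrite('pics/t5.png',cv2.resize(im['color'][130:260,170:320],None,fx=4,fy=4,interpolation=2))
for n in ['scene','top']:
    im=dict(np.load(f'pics/{n}5.npz'));P=pts(im);ok=im['range_z']>0
    C=np.array([.513,.2255]) if n=='scene' else np.array([.5115,.22])
    r=np.linalg.norm(P[...,:2]-C,axis=-1)
    m=ok&(P[...,2]>.083)&(P[...,2]<.096)&(r>.045)&(r<.14); q=P[m][:,:2].astype(np.float32)
    print(n,len(q),cv2.minAreaRect(q),q.mean(0),cv2.fitLine(q,cv2.DIST_HUBER,0,.01,.01).ravel())
    d=q.mean(0)-C; print(np.degrees(np.arctan2(d[1],d[0])))
```

```text
t 8.85 p [0.3273 0.0777 0.2424] yawx 159.26 tilt [ 7.e-04 -1.e-04 -1.e+00] j6 [ -7.1  -0.3 103.6  -0.   76.6 -76.4] F [ 0.3 -0.9  0.2] M [-0.03 -0.08 -0.02] w 0.0853
352
((0.5901762843132019, 0.26599594950675964), (0.07968020439147949, 0.02419506385922432), 27.701906204223633) [0.59008531 0.26630482 0.08873796] angle 29.553544140818957
scene 366 ((0.5883240103721619, 0.2647853493690491), (0.0817340537905693, 0.024311985820531845), 27.547359466552734) [0.5890726  0.26587975] [0.8866408  0.4624587  0.58907247 0.26587978]
27.959610587938247
top 199 ((0.5882126688957214, 0.2592781186103821), (0.08269640803337097, 0.02463328093290329), 26.9378604888916) [0.5862089  0.25798735] [0.87902135 0.47678235 0.58620876 0.25798735]
26.952047398751393
```

View pics/s5.png

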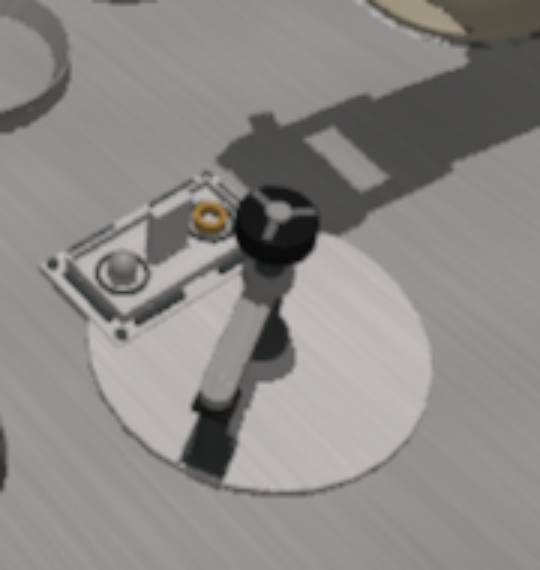

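View pics/t5.png

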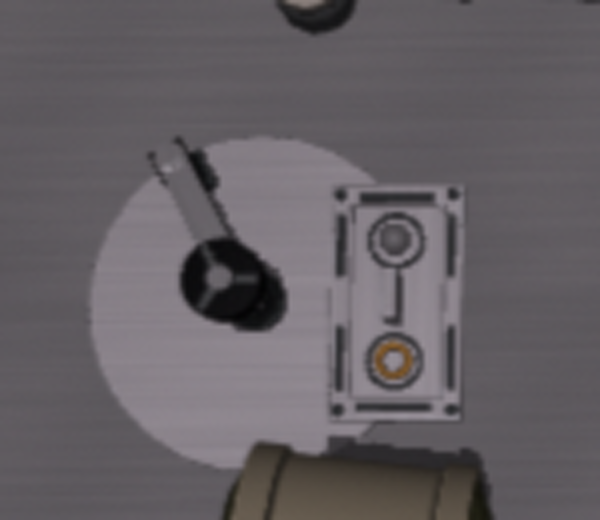

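```bash
python3 - <<'E'
from h import *
for n in ['scene','top']:
    im=dict(np.load(f'pics/{n}5.npz'));P=pts(im);ok=im['range_z']>0
    x,y,z=P[...,0],P[...,1],P[...,2]
    for nm,z0,z1 in [('handle',.062,.078),('hmid',.035,.078),('lip',.017,.03),('plate',.006,.03)]:
        b=.03 if nm[0]=='h' else .11
        m=ok&(abs(x-.512)<b)&(abs(y-.112)<(b if nm[0]=='h' else .056))&(z>z0)&(z<z1); q=P[m]
        print(n,nm,len(q),cv2.minAreaRect(q[:,:2].astype(np.float32)),q.mean(0), np.percentile(q[:,2],[5,95]))
    # ring colour + ball
    c=im['color'].astype(int); m=ok&(c[...,2]-c[...,0]>50)&(abs(x-.46)<.05)&(abs(y-.11)<.05); print('ring',m.sum(),P[m].mean(0))
    m=ok&(abs(x-.56)<.03)&(abs(y-.11)<.03)&(z>.03)&(z<.06); print('ball',m.sum(),P[m].mean(0))
E
python3 - <<'E'
import cv2
a=cv2.imread('pics/t5.png')
E
```

```text
scene handle 76 ((0.509848415851593, 0.11609619110822678), (0.0391937755048275, 0.013323836959898472), 0.9060834646224976) [0.51137625 0.11658651 0.06764765] [0.0630828  0.07060143]
scene hmid 185 ((0.5095914602279663, 0.11602272838354111), (0.014361915178596973, 0.04197240248322487), 87.01954650878906) [0.51304964 0.11823539 0.05645529] [0.03766075 0.07001087]
scene lip 440 ((0.5097890496253967, 0.11711690574884415), (0.16161823272705078, 0.0907551571726799), 2.721702814102173) [0.51514934 0.1169345  0.02082105] [0.01728676 0.02671955]
scene plate 1935 ((0.5180546045303345, 0.11454608291387558), (0.10649026185274124, 0.20733487606048584), 89.9685287475586) [0.53147844 0.12135004 0.01395175] [0.00747148 0.0231574 ]
ring 73 [0.4621882  0.11506902 0.02264752]
ball 55 [0.55645644 0.11688353 0.03502762]
top handle 52 ((0.5092769861221313, 0.1101556345820427), (0.036746881902217865, 0.010839669965207577), 0.15732814371585846) [0.50949742 0.11008169 0.06929267] [0.06397282 0.07377456]
top hmid 68 ((0.5089369416236877, 0.10977863520383835), (0.03742903098464012, 0.011591790243983269), 0.15732814371585846) [0.50844937 0.10904207 0.06507515] [0.04997463 0.07325038]
top lip 423 ((0.5119473934173584, 0.10871659219264984), (0.09210190922021866, 0.17609703540802002), 88.57416534423828) [0.5036207  0.10971808 0.02070974] [0.01726188 0.02655302]
top plate 1874 ((0.5120334625244141, 0.11260372400283813), (0.2198372185230255, 0.10946916788816452), 0.019786560907959938) [0.50799092 0.11243109 0.01364885] [0.00696189 0.0229866 ]
ring 30 [0.46239984 0.10997694 0.02493093]
ball 40 [0.55792687 0.10839611 0.03595734]
```

Run:
```python
from h import *
def onz(im,u,v,z):
    f,cx,cy=K(im);T=im['cam_to_world'];d=T[:3,:3]@np.array([(u-cx)/f,(v-cy)/f,1]);return (T[:3,3]+d*(z-T[2,3])/d[2])[:2]
im=dict(np.load('pics/top5.npz'))
A=[onz(im,170+a/4,130+b/4,.012) for a,b in [(341,194),(453,193),(337,409),(449,409)]]
print(np.round(A,4),np.mean(A,0)); ang=lambda d:np.degrees(np.arctan2(d[1],d[0]))
print(ang(A[0]-A[2]),ang(A[1]-A[3]),ang(A[0]-A[1])-90)
im=dict(np.load('pics/scene5.npz'))
B=[onz(im,320+a/3,180+b/3,.012) for a,b in [(53,264),(122,333),(207,177)]]
print(np.round(B,4),(B[1]+B[2])/2,ang(B[0]-B[2]),ang(B[1]-B[0])-90)
```

```text
[[0.5964 0.1528]
 [0.5957 0.0633]
 [0.4245 0.1555]
 [0.4231 0.0674]] [0.50992224 0.10976906]
-0.8995757096799669 -1.3392114684177951 -0.39289887262664536
[[0.5959 0.0706]
 [0.5957 0.1596]
 [0.425  0.0738]] [0.51036961 0.11669748] -1.0600563312303941 0.13497869976529842
```

play_rows --commands '[{"grip": -1, "x": 0, "y": 0, "z": 0, "rx": 0, "ry": 0, "rz": -0.1725}, {"grip": -1, "x": 0, "y": 0, "z": 0, "rx": 0, "ry": 0, "rz": -0.172}, {"grip": -1, "x": -0.045, "y": 0.0095, "z": 0, "rx": 0, "ry": 0, "rz": 0}, {"grip": -1, "x": -0.05, "y": 0.0105, "z": 0, "rx": 0, "ry": 0, "rz": 0}, {"grip": -1, "x": -0.05, "y": 0.0105, "z": 0, "rx": 0, "ry": 0, "rz": 0}, {"grip": -1, "x": -0.0368, "y": 0.008, "z": 0, "rx": 0, "ry": 0, "rz": 0}, {"grip": -1, "x": 0, "y": 0, "z": 0.04, "rx": 0, "ry": 0, "rz": 0}, {"grip": -1, "x": 0, "y": 0, "z": 0.04, "rx": 0, "ry": 0, "rz": 0}, {"grip": -1, "x": 0, "y": 0, "z": 0.02, "rx": 0, "ry": 0, "rz": 0}, {"grip": -1, "x": 0, "y": 0, "z": 0, "rx": 0, "ry": 0, "rz": 0}]' --squeeze 20

```text
time_s: 10.25
position: [0.5114, 0.1142, 0.1409]
tool_rot: [[-1.0, 0.018, -0.003], [0.018, 1.0, 0.0], [0.003, 0.0, -1.0]]
ft_force: [0.5, 0.1, 0.5]
grip_width: 0.0851
```

Run:
```python
from h import *
go([.5097,.113,.050],179)
im=optics.get_image('scene');cv2.imwrite('pics/s6.png',cv2.resize(im['color'][150:340,300:480],None,fx=3,fy=3))
```

```text
t 10.25 p [0.5114 0.1142 0.1409] yawx 178.99 tilt [-2.9e-03  3.0e-04 -1.0e+00] j6 [ -0.4  25.2  87.8   0.   67.2 -89.4] F [0.5 0.1 0.5] M [-0.    0.02 -0.02] w 0.0851
tool shift [ 0.0014 -0.0013  0.0909]
rz -0.00011918888261154435
```

View pics/s6.png

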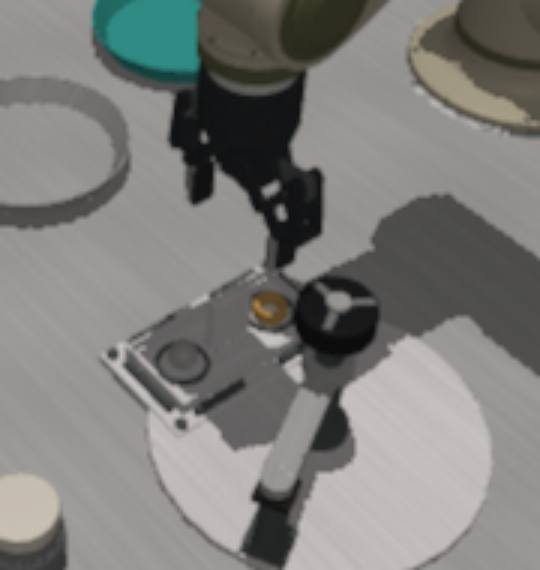

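play_rows --commands '[{"grip": -0.4, "x": 0.0014, "y": -0.0013, "z": 0, "rx": 0, "ry": 0, "rz": 0}, {"grip": -0.4, "x": 0, "y": 0, "z": 0, "rx": 0, "ry": 0, "rz": 0}, {"grip": -0.4, "x": 0, "y": 0, "z": 0.02, "rx": 0, "ry": 0, "rz": 0}, {"grip": -0.4, "x": 0, "y": 0, "z": 0.025, "rx": 0, "ry": 0, "rz": 0}, {"grip": -0.4, "x": 0, "y": 0, "z": 0.025, "rx": 0, "ry": 0, "rz": 0}, {"grip": -0.4, "x": 0, "y": 0, "z": 0.0155, "rx": 0, "ry": 0, "rz": 0}, {"grip": -0.4, "x": 0, "y": 0, "z": 0.005, "rx": 0, "ry": 0, "rz": 0}, {"grip": -0.4, "x": 0, "y": 0, "z": 0, "rx": 0, "ry": 0, "rz": 0}, {"grip": 0, "x": 0, "y": 0, "z": 0, "rx": 0, "ry": 0, "rz": 0}, {"grip": 0.2, "x": 0, "y": 0, "z": 0, "rx": 0, "ry": 0, "rz": 0}]'

```text
time_s: 11.55
position: [0.5101, 0.1122, 0.0524]
tool_rot: [[-1.0, 0.018, 0.001], [0.018, 1.0, 0.0], [-0.001, 0.0, -1.0]]
ft_force: [-0.4, 0.1, 0.1]
grip_width: 0.0345
```

Run:
```python
from h import *
go([.5097,.113,.050],179)
im=optics.get_image('scene');cv2.imwrite('pics/s7.png',cv2.resize(im['color'][200:320,320:450],None,fx=4.5,fy=4.5))
```

```text
t 11.55 p [0.5101 0.1122 0.0524] yawx 178.95 tilt [ 0.0011  0.     -1.    ] j6 [ -0.6  32.1  93.9   0.   54.  -89.5] F [-0.4  0.1  0.1] M [-0.02  0.05 -0.  ] w 0.0345
tool shift [0.0004 0.0008 0.0024]
rz -0.0008847845719895795
```

View pics/s7.png

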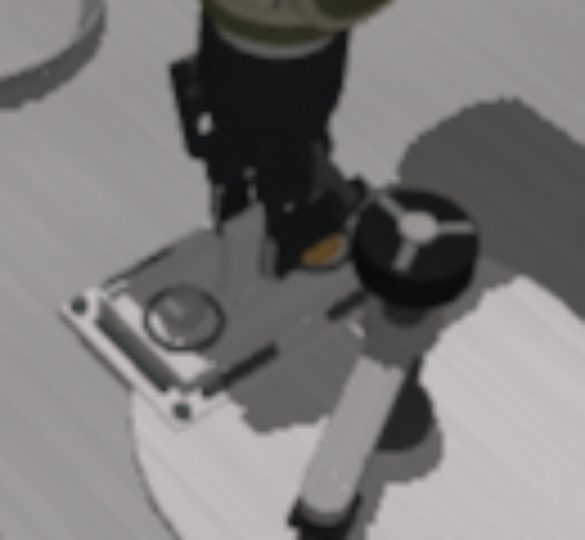

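play_rows --commands '[{"grip": 0.4, "x": 0, "y": 0.0005, "z": 0.001, "rx": 0, "ry": 0, "rz": 0}, {"grip": 0.5, "x": 0, "y": 0, "z": 0, "rx": 0, "ry": 0, "rz": 0}, {"grip": 0.6, "x": 0, "y": 0, "z": 0, "rx": 0, "ry": 0, "rz": 0}, {"grip": 0.7, "x": 0, "y": 0, "z": 0, "rx": 0, "ry": 0, "rz": 0}, {"grip": 0.8, "x": 0, "y": 0, "z": 0, "rx": 0, "ry": 0, "rz": 0}, {"grip": 1, "x": 0, "y": 0, "z": 0, "rx": 0, "ry": 0, "rz": 0}, {"grip": 1, "x": 0, "y": 0, "z": 0, "rx": 0, "ry": 0, "rz": 0}]' --squeeze 25

```text
time_s: 12.48
position: [0.5099, 0.1127, 0.0509]
tool_rot: [[-1.0, 0.018, 0.0], [0.018, 1.0, -0.0], [-0.0, -0.0, -1.0]]
ft_force: [-0.1, -0.8, 1.6]
grip_width: 0.0121
```

play_rows --commands '[{"grip": 1, "x": 0, "y": 0, "z": 0, "rx": 0, "ry": 0, "rz": 0}, {"grip": 1, "x": 0, "y": 0, "z": 0, "rx": 0, "ry": 0, "rz": 0}, {"grip": 1, "x": 0, "y": 0, "z": 0, "rx": 0, "ry": 0, "rz": 0}]' --squeeze 60

```text
time_s: 12.85
position: [0.51, 0.1127, 0.0509]
tool_rot: [[-1.0, 0.018, 0.0], [0.018, 1.0, -0.0], [-0.0, 0.0, -1.0]]
ft_force: [-1.2, -1.1, 2.6]
grip_width: 0.0111
```

Run:
```python
from h import *
go([.5097,.113,.050],179)
im=optics.get_image('scene');cv2.imwrite('pics/s8.png',cv2.resize(im['color'][200:320,320:450],None,fx=4.5,fy=4.5))
```

```text
t 12.85 p [0.51   0.1127 0.0509] yawx 178.95 tilt [ 3.e-04 -0.e+00 -1.e+00] j6 [ -0.5  32.2  93.9  -0.   53.8 -89.5] F [-1.2 -1.1  2.6] M [-0.04  0.06 -0.01] w 0.0111
tool shift [0.0003 0.0003 0.0009]
rz -0.0008638410938462569
```

View pics/s8.png

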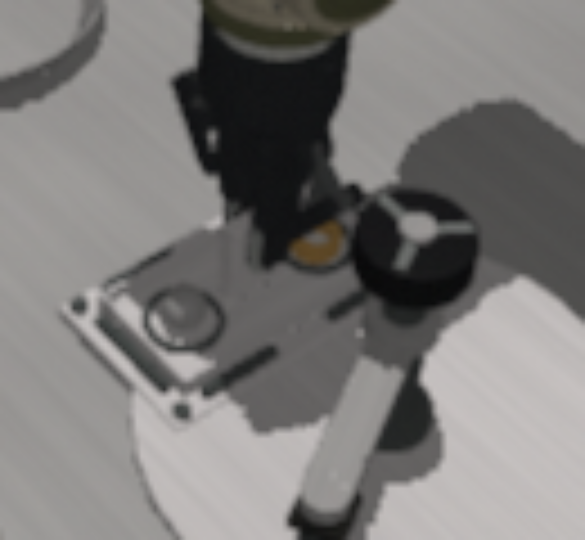

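Gripped at about 12 mm, centred. Lift slowly with a ramp.

play_rows --commands '[{"grip": 1, "x": 0, "y": 0, "z": -0.001, "rx": 0, "ry": 0, "rz": 0}, {"grip": 1, "x": 0, "y": 0, "z": -0.002, "rx": 0, "ry": 0, "rz": 0}, {"grip": 1, "x": 0, "y": 0, "z": -0.003, "rx": 0, "ry": 0, "rz": 0}, {"grip": 1, "x": 0, "y": 0, "z": -0.004, "rx": 0, "ry": 0, "rz": 0}, {"grip": 1, "x": 0, "y": 0, "z": -0.005, "rx": 0, "ry": 0, "rz": 0}, {"grip": 1, "x": 0, "y": 0, "z": -0.005, "rx": 0, "ry": 0, "rz": 0}, {"grip": 1, "x": 0, "y": 0, "z": -0.004, "rx": 0, "ry": 0, "rz": 0}, {"grip": 1, "x": 0, "y": 0, "z": -0.003, "rx": 0, "ry": 0, "rz": 0}, {"grip": 1, "x": 0, "y": 0, "z": -0.002, "rx": 0, "ry": 0, "rz": 0}, {"grip": 1, "x": 0, "y": 0, "z": -0.001, "rx": 0, "ry": 0, "rz": 0}, {"grip": 1, "x": 0, "y": 0, "z": 0, "rx": 0, "ry": 0, "rz": 0}]'

```text
time_s: 14.28
position: [0.5099, 0.1127, 0.0808]
tool_rot: [[-1.0, 0.018, -0.0], [0.018, 1.0, -0.0], [0.0, -0.0, -1.0]]
ft_force: [0.3, 0.8, -4.5]
grip_width: 0.0119
```

Run:
```python
from h import *
go([.4985,-.191,.168],179)
im=optics.get_image('scene');cv2.imwrite('pics/s9.png',cv2.resize(im['color'][190:310,320:450],None,fx=4.5,fy=4.5))
```

```text
t 14.28 p [0.5099 0.1127 0.0808] yawx 178.96 tilt [-0. -0. -1.] j6 [ -0.5  29.6  92.3  -0.   58.1 -89.5] F [ 0.3  0.8 -4.5] M [-0.01  0.09  0.03] w 0.0119
tool shift [ 0.0058 -0.3038 -0.0872]
rz -0.0007810167048318742
```

View pics/s9.png

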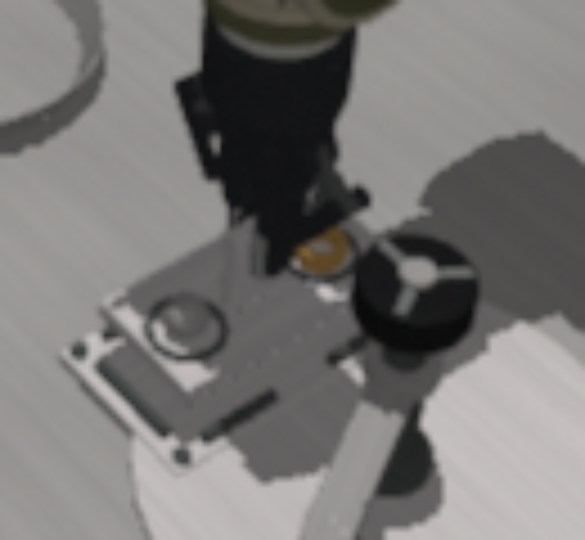

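play_rows --commands '[{"grip": 1, "x": 0, "y": -0.001, "z": -0.0003, "rx": 0, "ry": 0, "rz": 0}, {"grip": 1, "x": 0, "y": -0.002, "z": -0.0006, "rx": 0, "ry": 0, "rz": 0}, {"grip": 1, "x": 0, "y": -0.003, "z": -0.0009, "rx": 0, "ry": 0, "rz": 0}, {"grip": 1, "x": 0, "y": -0.004, "z": -0.0012, "rx": 0, "ry": 0, "rz": 0}, {"grip": 1, "x": 0, "y": -0.005, "z": -0.0015, "rx": 0, "ry": 0, "rz": 0}, {"grip": 1, "x": 0, "y": -0.006, "z": -0.0018, "rx": 0, "ry": 0, "rz": 0}, {"grip": 1, "x": 0.0001, "y": -0.007, "z": -0.0021, "rx": 0, "ry": 0, "rz": 0}, {"grip": 1, "x": 0.0002, "y": -0.008, "z": -0.0024, "rx": 0, "ry": 0, "rz": 0}, {"grip": 1, "x": 0.0002, "y": -0.009, "z": -0.0026, "rx": 0, "ry": 0, "rz": 0}, {"grip": 1, "x": 0.0002, "y": -0.009, "z": -0.0026, "rx": 0, "ry": 0, "rz": 0}, {"grip": 1, "x": 0.0002, "y": -0.009, "z": -0.0026, "rx": 0, "ry": 0, "rz": 0}, {"grip": 1, "x": 0.0002, "y": -0.009, "z": -0.0026, "rx": 0, "ry": 0, "rz": 0}]'

```text
time_s: 15.82
position: [0.5074, 0.0401, 0.1022]
tool_rot: [[-1.0, 0.018, 0.0], [0.018, 1.0, 0.0], [-0.0, 0.0, -1.0]]
ft_force: [-0.6, 0.2, -3.9]
grip_width: 0.0112
```

play_rows --commands '[{"grip": 1, "x": 0.0002, "y": -0.009, "z": -0.0026, "rx": 0, "ry": 0, "rz": 0}, {"grip": 1, "x": 0.0002, "y": -0.009, "z": -0.0026, "rx": 0, "ry": 0, "rz": 0}, {"grip": 1, "x": 0.0002, "y": -0.009, "z": -0.0026, "rx": 0, "ry": 0, "rz": 0}, {"grip": 1, "x": 0.0002, "y": -0.009, "z": -0.0026, "rx": 0, "ry": 0, "rz": 0}, {"grip": 1, "x": 0.0002, "y": -0.009, "z": -0.0026, "rx": 0, "ry": 0, "rz": 0}, {"grip": 1, "x": 0.0002, "y": -0.009, "z": -0.0026, "rx": 0, "ry": 0, "rz": 0}, {"grip": 1, "x": 0.0002, "y": -0.009, "z": -0.0026, "rx": 0, "ry": 0, "rz": 0}, {"grip": 1, "x": 0.0002, "y": -0.009, "z": -0.0026, "rx": 0, "ry": 0, "rz": 0}, {"grip": 1, "x": 0.0002, "y": -0.009, "z": -0.0026, "rx": 0, "ry": 0, "rz": 0}, {"grip": 1, "x": 0.0002, "y": -0.009, "z": -0.0026, "rx": 0, "ry": 0, "rz": 0}, {"grip": 1, "x": 0.0002, "y": -0.009, "z": -0.0026, "rx": 0, "ry": 0, "rz": 0}, {"grip": 1, "x": 0.0002, "y": -0.009, "z": -0.0026, "rx": 0, "ry": 0, "rz": 0}]'

```text
time_s: 17.32
position: [0.5031, -0.0678, 0.1334]
tool_rot: [[-1.0, 0.018, -0.0], [0.018, 1.0, 0.0], [0.0, 0.0, -1.0]]
ft_force: [-0.3, 0.3, -3.7]
grip_width: 0.0113
```

play_rows --commands '[{"grip": 1, "x": 0.0002, "y": -0.009, "z": -0.0026, "rx": 0, "ry": 0, "rz": 0}, {"grip": 1, "x": 0.0002, "y": -0.009, "z": -0.0026, "rx": 0, "ry": 0, "rz": 0}, {"grip": 1, "x": 0.0002, "y": -0.009, "z": -0.0026, "rx": 0, "ry": 0, "rz": 0}, {"grip": 1, "x": 0.0002, "y": -0.009, "z": -0.0026, "rx": 0, "ry": 0, "rz": 0}, {"grip": 1, "x": 0.0002, "y": -0.009, "z": -0.0026, "rx": 0, "ry": 0, "rz": 0}, {"grip": 1, "x": 0.0002, "y": -0.009, "z": -0.0026, "rx": 0, "ry": 0, "rz": 0}, {"grip": 1, "x": 0.0002, "y": -0.009, "z": -0.0026, "rx": 0, "ry": 0, "rz": 0}, {"grip": 1, "x": 0.0002, "y": -0.008, "z": -0.0024, "rx": 0, "ry": 0, "rz": 0}, {"grip": 1, "x": 0.0001, "y": -0.007, "z": -0.0021, "rx": 0, "ry": 0, "rz": 0}, {"grip": 1, "x": 0, "y": -0.006, "z": -0.0018, "rx": 0, "ry": 0, "rz": 0}, {"grip": 1, "x": 0, "y": -0.005, "z": -0.0015, "rx": 0, "ry": 0, "rz": 0}, {"grip": 1, "x": 0, "y": -0.004, "z": -0.0012, "rx": 0, "ry": 0, "rz": 0}]'

```text
time_s: 18.82
position: [0.4996, -0.1604, 0.1605]
tool_rot: [[-1.0, 0.018, -0.0], [0.018, 1.0, 0.0], [0.0, 0.0, -1.0]]
ft_force: [-0.2, 1.0, -4.1]
grip_width: 0.0112
```

play_rows --commands '[{"grip": 1, "x": 0, "y": -0.003, "z": -0.0009, "rx": 0, "ry": 0, "rz": 0}, {"grip": 1, "x": 0, "y": -0.002, "z": -0.0006, "rx": 0, "ry": 0, "rz": 0}, {"grip": 1, "x": 0, "y": -0.001, "z": -0.0003, "rx": 0, "ry": 0, "rz": 0}, {"grip": 1, "x": 0, "y": 0, "z": 0, "rx": 0, "ry": 0, "rz": 0}, {"grip": 1, "x": 0, "y": 0, "z": 0, "rx": 0, "ry": 0, "rz": 0}]'

```text
time_s: 19.45
position: [0.4995, -0.1661, 0.1622]
tool_rot: [[-1.0, 0.018, -0.0], [0.018, 1.0, 0.0], [0.0, 0.0, -1.0]]
ft_force: [0.0, -0.1, -3.2]
grip_width: 0.0109
```

Run:
```python
from h import *
go([.4985,-.191,.168],179)
for n in ['scene','top']:
    im=optics.get_image(n);np.savez(f'pics/{n}10.npz',**im)
    c=im['color'][120:280,220:420] if n=='scene' else im['color'][140:290,300:480]
    cv2.imwrite(f'pics/{n[0]}10.png',cv2.resize(c,None,fx=3.5,fy=3.5))
```

```text
t 19.45 p [ 0.4995 -0.1661  0.1622] yawx 178.96 tilt [-1.e-04  1.e-04 -1.e+00] j6 [ -31.3   23.9   85.8    0.    70.3 -120.2] F [ 0.  -0.1 -3.2] M [-0.02  0.06 -0.01] w 0.0109
tool shift [ 0.0006 -0.0249 -0.0058]
rz -0.0007777425485934778
```

View pics/s10.png

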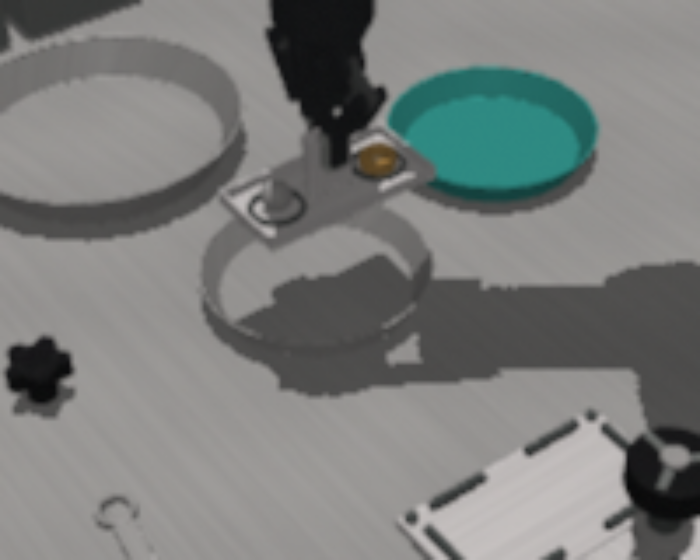

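View pics/t10.png

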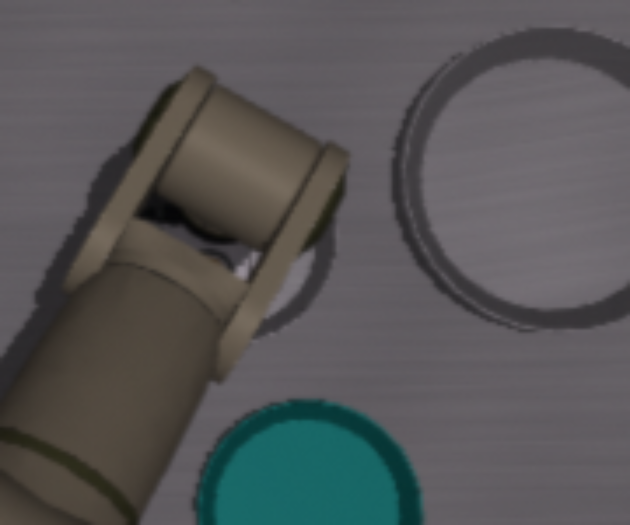

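play_rows --commands '[{"grip": 1, "x": 0, "y": -0.001, "z": -0.0003, "rx": 0, "ry": 0, "rz": 0}, {"grip": 1, "x": 0, "y": -0.002, "z": -0.0006, "rx": 0, "ry": 0, "rz": 0}, {"grip": 1, "x": 0.0001, "y": -0.003, "z": -0.0007, "rx": 0, "ry": 0, "rz": 0}, {"grip": 1, "x": 0.0002, "y": -0.004, "z": -0.0009, "rx": 0, "ry": 0, "rz": 0}, {"grip": 1, "x": 0.0002, "y": -0.005, "z": -0.001, "rx": 0, "ry": 0, "rz": 0}, {"grip": 1, "x": 0.0001, "y": -0.004, "z": -0.0009, "rx": 0, "ry": 0, "rz": 0}, {"grip": 1, "x": 0, "y": -0.003, "z": -0.0007, "rx": 0, "ry": 0, "rz": 0}, {"grip": 1, "x": 0, "y": -0.002, "z": -0.0005, "rx": 0, "ry": 0, "rz": 0}, {"grip": 1, "x": 0, "y": -0.001, "z": -0.0002, "rx": 0, "ry": 0, "rz": 0}, {"grip": 1, "x": 0, "y": 0, "z": 0, "rx": 0, "ry": 0, "rz": 0}, {"grip": 1, "x": 0, "y": 0, "z": 0, "rx": 0, "ry": 0, "rz": 0}, {"grip": 1, "x": 0, "y": 0, "z": 0, "rx": 0, "ry": 0, "rz": 0}]'

```text
time_s: 21.05
position: [0.4985, -0.1911, 0.168]
tool_rot: [[-1.0, 0.018, -0.0], [0.018, 1.0, 0.0], [0.0, 0.0, -1.0]]
ft_force: [0.0, -0.7, -3.7]
grip_width: 0.0113
```

Run:
```python
from h import *
go([.4985,-.191,.168],179)
im=optics.get_image('scene');P=pts(im);ok=im['range_z']>0
cv2.imwrite('pics/s11.png',cv2.resize(im['color'][120:280,220:420],None,fx=3.5,fy=3.5))
m=ok&(abs(P[...,0]-.4985)<.1)&(abs(P[...,1]+.191)<.06)&(P[...,2]>.115)&(P[...,2]<.15);q=P[m]
print(len(q),cv2.minAreaRect(q[:,:2].astype(np.float32)),np.percentile(q[:,2],[2,50,98]))
A=np.c_[q[:,:2],np.ones(len(q))]; f=ok&m&(P[...,2]<.137); qq=P[f]
print('plane',np.linalg.lstsq(np.c_[qq[:,:2],np.ones(len(qq))],qq[:,2],rcond=None)[0])
c=im['color'].astype(int); r=m&(c[...,2]-c[...,0]>50); print('ring',r.sum(),P[r].mean(0))
b=ok&(abs(P[...,0]-.546)<.02)&(abs(P[...,1]+.191)<.03)&(P[...,2]>.143)&(P[...,2]<.165);print('ball',b.sum(),P[b].mean(0))
# pan: circle least squares on rim top, both initial views
for n in ['scene','top']:
    i0=dict(np.load(f'pics/{n}0.npz'));Q=pts(i0);m=(i0['range_z']>0)&(abs(Q[...,0]-.4985)<.13)&(abs(Q[...,1]+.191)<.13)&(Q[...,2]>.021)&(Q[...,2]<.035);p=Q[m]
    s=np.linalg.lstsq(np.c_[2*p[:,:2],np.ones(len(p))],(p[:,:2]**2).sum(1),rcond=None)[0];print(n,'pan fit',s[:2],np.sqrt(s[2]+s[0]**2+s[1]**2))
```

```text
t 21.05 p [ 0.4985 -0.1911  0.168 ] yawx 178.96 tilt [-0.  0. -1.] j6 [ -33.7   24.2   84.2    0.    71.6 -122.6] F [ 0.  -0.7 -3.7] M [ 0.01  0.04 -0.02] w 0.0113
tool shift [0.     0.0001 0.    ]
rz -0.0007483123515211319
987 ((0.4984077215194702, -0.18710239231586456), (0.08131933212280273, 0.15908098220825195), 88.53607940673828) [0.12620184 0.132123   0.14680826]
plane [-0.00577758 -0.00127942  0.13375444]
ring 41 [ 0.45328734 -0.18546001  0.13900219]
ball 46 [ 0.54936834 -0.18440086  0.14938091]
scene pan fit [ 0.4988026  -0.18758898] 0.09694643284391603
top pan fit [ 0.4992902  -0.19359461] 0.09585067870089181
```

View pics/s11.png

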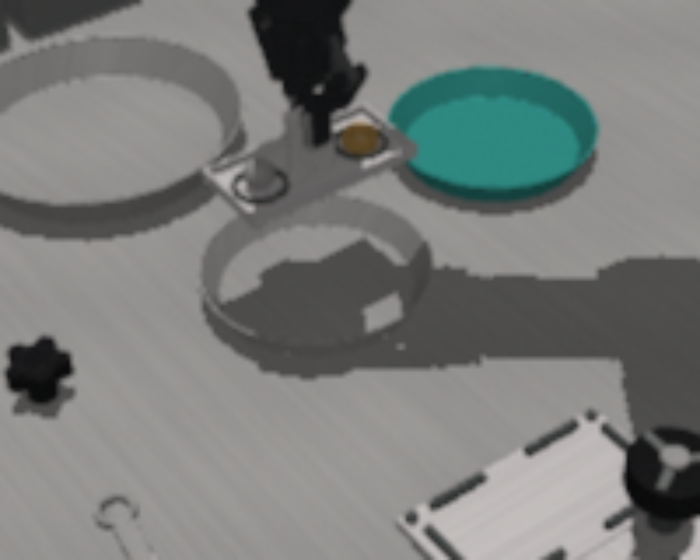

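Run:
```python
from h import *
arm('s12'); print(np.round(env.observe()['qvel'],2)); print(order.close_job())
```

```text
345
((0.5898885726928711, 0.26574671268463135), (0.07949855178594589, 0.024095699191093445), 27.855154037475586) [0.59011667 0.2662061  0.08872223] angle 29.488590056221682
[-0.16  0.04  0.05 -0.05  0.03 -0.07]
the job is handed in; nothing more can be done
None
```

The job is handed in at about 21 s of the 72 s allowed. The clamp arm is parked over the rest post, and the tray is held still over the smaller grey pan with the ball and ring in their pockets.

- **Clamp arm:** I turned the wheel about 109° anticlockwise in a single grasp, so no regrasp was needed. The arm's centre line passes about 0.6 mm from the post's centre in one camera view and 1.6 mm in the other. A last look just before handing in showed it had not moved.
- **Tray position:** I gripped the handle at about 12 mm opening with 60 N and carried the tray slowly without turning it. In the scene camera, the tray centre is at (0.498, -0.187) m and the pan centre at (0.499, -0.188) m.
- **Height and tilt:** The underside is about 100 mm above the rim, and the fitted tilt is under 0.4°. The last picture shows the ball and ring in their pockets.

**Disagreements between checks:** The two cameras differ by about 5–6 mm in y, so I used their mean. The grip on the wheel, with almost no side force, agreed with that mean. In the final pose the arm hid the tray from the top camera, so the centring over the pan was checked in the scene camera only.

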